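# Change over the tool trays at the mason's banker

### The job

First push the empty blue-fronted tray fully home on its rails. Then hook a fingertip behind the lip of the red-fronted chisel tray and draw it fully out to its stop, and leave it there. Do not pinch or pick up anything, and leave the other things on the banker undisturbed.

Things in the scene. Friction and masses are not known exactly. Their poses are not given: they have to be found in the camera images.
- chisel_tray (a joint): How far the chisel tray is drawn out of its fixed grey hood (200 x 130 x 80 mm high), m: 0 = fully home, 0.11 = fully out against its stop. It slides level on two rails along its own -x, roughly towards the robot, with 2.5 N of friction and slight damping, stays where left, cannot be lifted off. Starts nearly home. The two hoods stand side by side and may swap places.
- empty_tray (a joint): How far the empty tray is drawn out of its fixed grey hood (200 x 130 x 80 mm high), m: 0 = fully home, 0.11 = fully out against its stop. It slides level on two rails along its own -x, roughly towards the robot, with 2.5 N of friction and slight damping, stays where left, cannot be lifted off. Starts well out. The two hoods stand side by side and may swap places.
- chisel_lip (a point): Upright red lip at the head of the chisel tray, 8 mm thick, 110 wide (y). Point: middle of the top edge of its inner face (the face to hook, looking to +x), 62 mm above the table; x points into the hood, z up. Behind is an open finger bay 65 mm long (x), 102 wide, floor 22 mm above the table, ended by a divider 44 mm above it. Tray home: inner face 70 mm before the hood's mouth. Divider red too.
- chisel_front (a point): Red plate covering the outside of the lip of the chisel tray: 6 mm thick, 110 mm wide, from 16 to 56 mm above the table. Point: middle of its outer face (looking to -x, at the robot), 36 mm above the table, 14 mm in front of the lip's inner face; x points into the hood, z up.
- empty_lip (a point): Upright blue lip at the head of the empty tray, 8 mm thick, 110 wide (y). Point: middle of the top edge of its inner face (the face to hook, looking to +x), 62 mm above the table; x points into the hood, z up. Behind is an open finger bay 65 mm long (x), 102 wide, floor 22 mm above the table, ended by a divider 44 mm above it. Tray home: inner face 70 mm before the hood's mouth. Divider blue too.
- empty_front (a point): Blue plate covering the outside of the lip of the empty tray: 6 mm thick, 110 mm wide, from 16 to 56 mm above the table. Point: middle of its outer face (looking to -x, at the robot), 36 mm above the table, 14 mm in front of the lip's inner face; x points into the hood, z up.
- chisel1: Loose steel stone chisel, 128 x 20 x 12 mm, lying in the chisel tray behind the divider, under the hood at the start; it rides along with the tray. Origin: underside, at its cutting edge, the end nearest the lip.
- chisel2: A second one, the same, beside it.
- finial: Half-carved white marble finial, 191 mm tall on an 85 mm square foot, standing on the round turntable (320 mm across, its top 94 mm above the table), to the left. Origin: centre of its underside.
- straightedge: Boxwood straightedge 180 x 28 x 6 mm lying on the turntable. Origin: centre of its underside.
- mallet: Round beech carving mallet standing on its head, 110 mm across, 245 mm tall with its handle up, on the turntable. Origin: centre of its underside.
- rasp: Half-round steel rasp with a wooden handle, 270 mm long along its x, lying on the table to the right. Origin: underside, near the middle.
- dust_brush: Brush lying on the table, far right. Origin: underside.

How it is judged:
On the way, in this order (a step that is already met when the one before it is completed fails the run):
1. the empty tray is pushed fully home (value of joint empty_tray below 0.006 m), for 0.1 s.
2. the chisel tray is on its way out, drawn by the fingers behind its lip (contact force between the fingers and chisel_lip_wall above 0.5 N and value of joint chisel_tray above 0.03 m), for 0.02 s.
3. the chisel tray is fully out (value of joint chisel_tray above 0.104 m), for 0.1 s.
At the end, for the whole second after the job is handed in: The empty tray is home to within 6 mm, the chisel tray is drawn out to within 6 mm of its stop and at rest, and the fingers are clear of everything (value of joint empty_tray below 0.006 m and value of joint chisel_tray above 0.104 m and velocity of joint chisel_tray between -0.01 and 0.01 m/s); the robot touches nothing.
It fails at once if the lip of the chisel tray is pinched (pressed by the fingers on both faces at once) (contact force between the fingers and chisel_lip_wall above 1 N and contact force between the fingers and chisel_front_plate above 1 N).
It fails at once if the lip of the empty tray is pinched (pressed by the fingers on both faces at once) (contact force between the fingers and empty_lip_wall above 1 N and contact force between the fingers and empty_front_plate above 1 N).
It fails at once if the chisel tray is out before the empty one is home (value of joint chisel_tray above 0.05 m and value of joint empty_tray above 0.02 m).
It fails at once if a chisel is lifted in or out of its tray (height (world z) of any of chisel1, chisel2 above 0.045 m).
It fails at once if another thing on the banker is shifted by more than 15 mm or lifted (distance of any of finial, straightedge, mallet, rasp, dust_brush from where it was at the start of the episode above 0.015 m).
It also fails if it takes over 48 s, if anything falls off the work surface, if the arm or the gripper's body presses on something with over 40 N, if the wrist force passes 120 N, or if a joint passes its speed limit or range.

### The arm

A 6-joint arm with a two-finger parallel gripper is mounted at the origin on the work surface. World frame = base frame: x ahead of the robot, y to its left, z up, the work surface at z = 0. Lengths are in m, angles in rad, forces in N, time in s.
With the tool pointing down it reaches from about 0.325 to 1 m from the base axis. Payload 5.1 kg.
Tool frame: the origin (TCP) lies midway between the tips of the shut fingers; the grasp point (between the pads) lies grasp_offset behind it (grasp_offset is the distance from the TCP to the grasp point, in m); z points along the fingers, y is the direction in which the jaws open and shut (so a half turn about z gives the same grasp; the last joint's range is limited). The gripper opens to 85 mm and grips with 20 to 120 N. Pads are 22 mm wide; open, the fingers measure 114 mm over their backs; the gripper's body (76 mm by 85 mm) begins 54 mm behind the grasp point. The pads swing forward as they close: fully open they stand 13 mm farther back than shut.
Start: joints at [1.047, 0.124, 1.65, -0, 1.367, -0.083], TCP at [0.277, 0.588, 0.231] pointing down, gripper open.
Joint ranges: [-2.61, 2.61], [-1.02, 2.33], [0.03, 2.71], [-1.35, 4.49], [0.32, 2.68], [-2.91, 2.91]. Speed limits (rad/s): [2.57, 2.57, 3.14, 3.14, 3.14, 3.14].

### API

Orientations are given as [roll, pitch, yaw] about the fixed x, y, z axes, in that order (R = Rz(yaw) Ry(pitch) Rx(roll)).
In Python, from bench import get_obs, capture, finish_job, grasp_offset gives the robot as it stands. The module is installed in compiled form; this text tells all that it offers.
- The arm moves only by the shell command python3 -m jog 'ROWS' [FORCE]. ROWS is text: rows parted by semicolons, each of 5 numbers parted by spaces: the finger opening in m, from 0 to 0.0854, then the shift along the tool's x, y, z in m, then the turn about the tool's z in rad. In form: grip dx dy dz yaw; .... A call has 1 to 8 rows; each row shifts and turns the commanded pose from where the row before left it, along the tool's axes as they then stand; what a row does not reach is not made up. A row lasts 1/10 s, in which the tool goes at most 50 mm and 8.59 degrees, less where a joint would pass 70% of its speed; a pose out of reach is approached as far as the arm can. A call with a gripper value outside its range is refused whole. The fingers move at their own pace and stop on an object; FORCE is the grip in N (left out, the last holds). Time passes only in rows, so rows that do not move let the fingers close. It gives the time, the measured TCP pose, the force and the opening at its end, in the units of the state.
- get_obs(): the state, without advancing time (a new reading comes with each control period).
- capture(name): name is "side" or "top" or "wrist"; returns a dict with "color" (400x640x3 uint8, blue, green, red), "depth" (400x640 float32, m along the optical axis (not along the pixel's ray), 0 where there is no reading), "camera_matrix" (3x3 intrinsics, pixels), "pose" (4x4, takes a point from camera to world coordinates). Camera axes: x right, y up, looking along -z (the intrinsics and any distortion apply to the point x, -y, -z); pixel columns grow to the right and rows downward; lengths in m; the calibration is good to about 2 mm. The wrist camera is an equidistant fisheye: a pixel r from the principal point sees the ray r / f radians off the axis. A picture is of the moment at which its call begins.
- finish_job(): hands the job in, once; it reports no verdict.
The state is a dict: "clock": time; "qpos": joint angles; "joint_vel": joint speeds; "effort": joint torques, N m; "tool_pos": TCP position; "tool_rot": TCP orientation; "contact_force": force on the tool from outside, world axes, zero at the start; "moment": the same for the moment, N m; "finger_gap": opening from 0.0 (shut) to 1.0 (fully open).
Only numpy, scipy, OpenCV 4.12 (cv2) and the standard library are available. Lean on these libraries where they do the work, as an engineer would, in place of code of your own. Each camera call takes 0.05 s, during which the arm holds its last target. There are 200 camera calls.

## Working session

There is one attempt and no reset: what is moved stays moved. The work goes in short steps, Python scripts to look and compute and a shell command to move; the robot and the scene stay as the last step left them, time stands still between calls to the robot, and variables do not carry over. Pictures are saved under pics/ and viewed, about 8 in all and at most 12, crops included, and the job is handed in when it is done.

```bash
mkdir -p pics; cat > h.py <<'E'
import numpy as np, cv2
from bench import get_obs, capture, grasp_offset
def pts(c):
    K=c["camera_matrix"];d=c["depth"];v,u=np.mgrid[0:400,0:640]
    X=(u-K[0,2])/K[0,0]*d;Y=(v-K[1,2])/K[1,1]*d
    P=np.stack([X,-Y,-d,np.ones_like(d)],-1)@c["pose"].T
    return P[...,:3]
def masks(img):
    h=cv2.cvtColor(img,cv2.COLOR_BGR2HSV);H,S,V=cv2.split(h)
    return {"red":((H<8)|(H>172))&(S>130)&(V>50),"blue":(H>95)&(H<130)&(S>110)&(V>50)}
E
python3 - <<'E'
from h import *
o=get_obs();print({k:np.round(v,3) for k,v in o.items()},grasp_offset)
c={n:capture(n) for n in("top","side")}
for n in c:
    cv2.imwrite(f"pics/{n}0.png",c[n]["color"]);P=pts(c[n])
    for k,m in masks(c[n]["color"]).items():
        nn,l,s,ce=cv2.connectedComponentsWithStats(m.astype(np.uint8))
        for i in range(1,nn):
            if s[i,4]>40:
                q=P[(l==i)&(c[n]["depth"]>0)]
                print(n,k,s[i],np.round(np.percentile(q,[2,50,98],axis=0),3).tolist())
                if n=="top":
                    t=q[q[:,2]>.05];print(len(t), t.mean(0).round(4) if len(t) else 0)
                    if len(t)>20: print(cv2.minAreaRect(t[:,:2].astype(np.float32)*1000))
E
```

```text
{'clock': np.float64(0.0), 'qpos': array([ 1.047,  0.125,  1.652,  0.   ,  1.368, -0.083]), 'joint_vel': array([-0.002, -0.002,  0.002, -0.001,  0.   , -0.001]), 'effort': array([-3.0000e-03, -4.2361e+01, -3.6546e+01, -0.0000e+00,  7.0000e-03,
        0.0000e+00]), 'tool_pos': array([0.277, 0.587, 0.23 ]), 'tool_rot': array([-3.139, -0.   ,  2.701]), 'contact_force': array([-0.222, -0.085,  0.681]), 'moment': array([-0.023,  0.03 , -0.013]), 'finger_gap': np.float64(1.0)} 0.0187
top red [353 151  32   3  69] [[0.708, -0.206, 0.03], [0.71, -0.157, 0.041], [0.714, -0.117, 0.049]]
0 0
top red [351 174  38   7 234] [[0.629, -0.212, 0.025], [0.634, -0.159, 0.054], [0.641, -0.109, 0.066]]
170 [ 0.6358 -0.159   0.0576]
((634.9805908203125, -160.0242462158203), (106.81492614746094, 12.698582649230957), 88.21688842773438)
top blue [263 184  34   3  68] [[0.615, 0.052, 0.031], [0.618, 0.099, 0.04], [0.621, 0.144, 0.049]]
2 [0.6164 0.0708 0.0509]
top blue [260 208  39   7 209] [[0.536, 0.049, 0.025], [0.542, 0.099, 0.057], [0.55, 0.153, 0.066]]
164 [0.5433 0.1008 0.0582]
((543.76416015625, 100.1288070678711), (108.04273223876953, 13.06058406829834), 87.35931396484375)
side red [371 195  27  18 154] [[0.706, -0.202, 0.024], [0.71, -0.158, 0.037], [0.721, -0.113, 0.045]]
side red [353 202  32  32 473] [[0.627, -0.215, 0.018], [0.632, -0.165, 0.046], [0.642, -0.11, 0.062]]
side blue [289 172  20  15  96] [[0.614, 0.063, 0.027], [0.617, 0.106, 0.038], [0.623, 0.146, 0.045]]
side blue [268 177  26  29 342] [[0.534, 0.046, 0.018], [0.539, 0.098, 0.047], [0.549, 0.151, 0.063]]
```

View pics/top0.png

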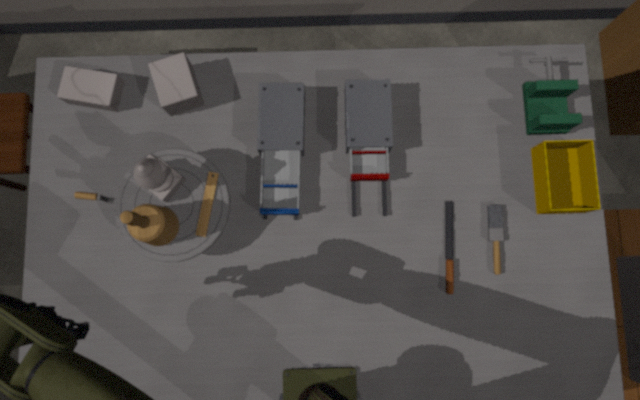

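View pics/side0.png

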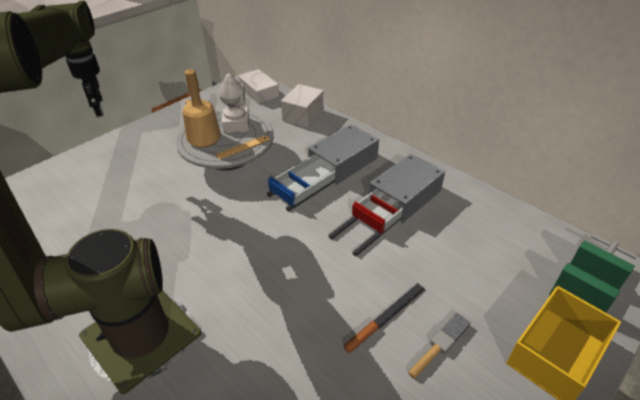

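```bash
python3 - <<'E'
from h import *
c=capture("top");P=pts(c);d=c["depth"]
# yaw: direction from divider centre vs lip; hood top at z~.08, turntable z~.094
m=masks(c["color"])
for k,y0 in(("red",-.159),("blue",.1)):
    q=P[m[k]&(d>0)]
    lip=q[q[:,2]>.055]; a=np.polyfit(lip[:,1],lip[:,0],1); print(k,"lip x(y)",a,"yaw",-np.degrees(np.arctan(a[0])))
    h=P[(abs(P[...,2]-.08)<.006)&(abs(P[...,1]-y0)<.075)&(P[...,0]>.6)&(d>0)]
    print(len(h),cv2.minAreaRect((h[:,:2]*1000).astype(np.float32)),np.percentile(h,[1,99],axis=0).round(3).tolist())
E
```

```text
red lip x(y) [0.01216125 0.63842524] yaw -0.6967540389134104
2924 ((817.541748046875, -163.97357177734375), (130.69529724121094, 201.89547729492188), 89.33342742919922) [[0.72, -0.227, 0.074], [0.916, -0.099, 0.085]]
blue lip x(y) [0.03201701 0.54080461] yaw -1.8338132248496175
2879 ((815.5314331054688, 89.95072174072266), (129.12551879882812, 201.70509338378906), 88.76571655273438) [[0.716, 0.027, 0.074], [0.913, 0.153, 0.085]]
```

The top view shows the blue tray (lip at px 280,211) well out and the red tray (lip at px 370,177) nearly home. The turntable with the tall mallet and finial is to the left, at px 175,203. The side view agrees with this. The tray axes are yawed about -1.4°. I'll square the wrist first.

```bash
python3 -m jog '0 0 0 0 -0.1385; 0 0 0 0 -0.1385; 0 0 0 0 -0.1385; 0 0 -0.04 0 0; 0 0 -0.04 0 0; 0 0 -0.04 0 0; 0 0 -0.04 0 0; 0 0 -0.04 0 0' 20
```

```text
clock: 0.95
tool_pos: [0.2719, 0.3863, 0.2308]
tool_rot: [-3.141, -0.0, 3.117]
contact_force: [0.6, -0.2, 0.7]
finger_gap: 0.0
```

```bash
python3 -m jog '0 -0.02 -0.036 0 0; 0 -0.02 -0.036 0 0; 0 -0.02 -0.036 0 0; 0 -0.02 -0.036 0 0; 0 -0.02 -0.036 0 0; 0 -0.02 -0.036 0 0; 0 -0.02 -0.036 0 0; 0 -0.02 -0.036 0 0' && python3 -m jog '0 0 0 0.04 0; 0 0 0 0.04 0; 0 0 0 0.04 0;0 0 0 0.035 0;0 0 0 0.03 0; 0 0 0 0 0;0 0 0 0 0'
python3 - <<'E'
from h import *
c=capture("side");cv2.imwrite("pics/side1.png",cv2.resize(c["color"][100:300,180:480],None,fx=2.5,fy=2.5))
E
```

```text
clock: 1.75
tool_pos: [0.4252, 0.0943, 0.2312]
tool_rot: [3.141, 0.0, 3.116]
contact_force: [0.3, 0.6, -0.7]
finger_gap: 0.0
clock: 2.45
tool_pos: [0.4247, 0.0959, 0.0464]
tool_rot: [-3.141, -0.001, 3.116]
contact_force: [0.1, 0.7, 1.2]
finger_gap: 0.001
```

View pics/side1.png

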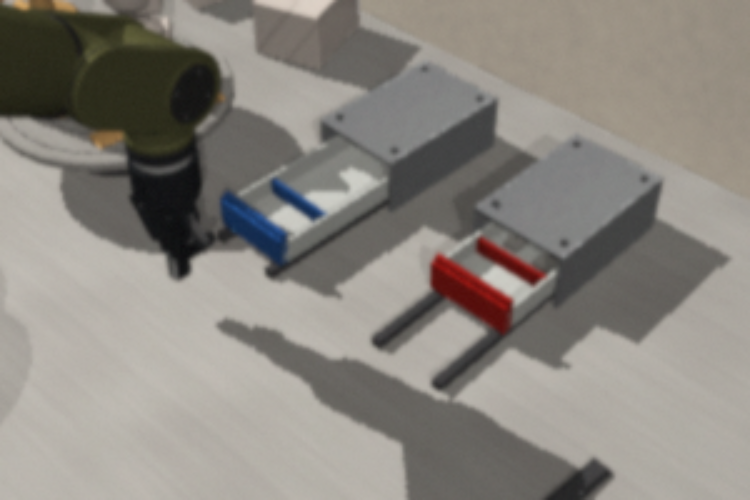

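The closed fingertips stand in front of the blue plate (crop px 255,230), roughly in line with its middle. Next I push.

```bash
python3 -m jog '0 -0.02 0 0.008 0; 0 -0.03 0 0 0; 0 -0.03 0 0 0; 0 -0.01 0 0 0; 0 -0.01 0 0 0; 0 -0.01 0 0 0; 0 -0.01 0 0 0; 0 -0.01 0 0 0' && python3 -m jog '0 -0.01 0 0 0; 0 -0.01 0 0 0; 0 -0.01 0 0 0; 0 -0.01 0 0 0; 0 -0.01 0 0 0; 0 -0.005 0 0 0'
```

```text
clock: 3.3
tool_pos: [0.5548, 0.0926, 0.0383]
tool_rot: [-3.141, -0.001, 3.116]
contact_force: [-2.9, -0.5, 2.2]
finger_gap: 0.0
clock: 3.9
tool_pos: [0.611, 0.0912, 0.0382]
tool_rot: [3.142, 0.0, 3.116]
contact_force: [-3.8, -1.3, 2.5]
finger_gap: 0.0
```

```bash
python3 -m jog '0 -0.004 0 0 0; 0 -0.003 0 0 0; 0 -0.002 0 0 0;0 0 0 0 0'; python3 -m jog '0 -0.002 0 0 0; 0 -0.002 0 0 0; 0 0 0 0 0'
```

```text
clock: 4.3
tool_pos: [0.6192, 0.0912, 0.0383]
tool_rot: [3.141, 0.001, 3.116]
contact_force: [-1.0, -0.3, 0.3]
finger_gap: -0.001
clock: 4.6
tool_pos: [0.6199, 0.0912, 0.0382]
tool_rot: [-3.141, -0.008, 3.116]
contact_force: [-13.3, -1.3, 8.5]
finger_gap: 0.003
```

The force rose to 13 N with almost no further motion, at TCP x 0.620 as predicted for home. I'll hold briefly, back off, lift and look.

```bash
python3 -m jog '0 0 0 0 0; 0 0 0 0 0; 0 0.02 0 0 0; 0 0.02 0 0 0; 0 0 0 -0.04 0; 0 0 0 -0.04 0; 0 0 0 -0.03 0; 0 0 -0.03 0 0'; python3 -m jog '0 0 -0.04 0 0; 0 0 -0.04 0 0; 0 0 -0.04 0 0; 0 0 -0.04 0 0; 0 0 -0.04 0 0; 0 0 -0.02 0 0; 0 0 0 0 0; 0 0 0 0 0'
python3 - <<'E'
from h import *
c=capture("side");P=pts(c);m=masks(c["color"]);d=c["depth"]
cv2.imwrite("pics/side2.png",cv2.resize(c["color"][100:300,180:480],None,fx=2.5,fy=2.5))
for k in m:
    q=P[m[k]&(d>0)&(P[...,0]<.9)]
    print(k,len(q),np.percentile(q,[2,50,98],axis=0).round(3).tolist())
    t=q[(q[:,2]>.058)];print(len(t),np.percentile(t,[5,50,95],axis=0).round(3).tolist())
E
```

```text
clock: 5.4
tool_pos: [0.5866, 0.0643, 0.1557]
tool_rot: [3.139, 0.014, 3.12]
contact_force: [1.3, -0.7, 1.2]
finger_gap: -0.001
clock: 6.2
tool_pos: [0.577, -0.1579, 0.1487]
tool_rot: [3.141, 0.001, 3.116]
contact_force: [-0.7, -0.6, 0.6]
finger_gap: 0.001
red 620 [[0.628, -0.215, 0.017], [0.633, -0.163, 0.041], [0.714, -0.111, 0.062]]
77 [[0.633, -0.209, 0.058], [0.638, -0.164, 0.06], [0.643, -0.117, 0.063]]
blue 440 [[0.628, 0.043, 0.018], [0.635, 0.096, 0.042], [0.716, 0.147, 0.062]]
56 [[0.635, 0.048, 0.058], [0.64, 0.093, 0.06], [0.645, 0.144, 0.063]]
```

View pics/side2.png

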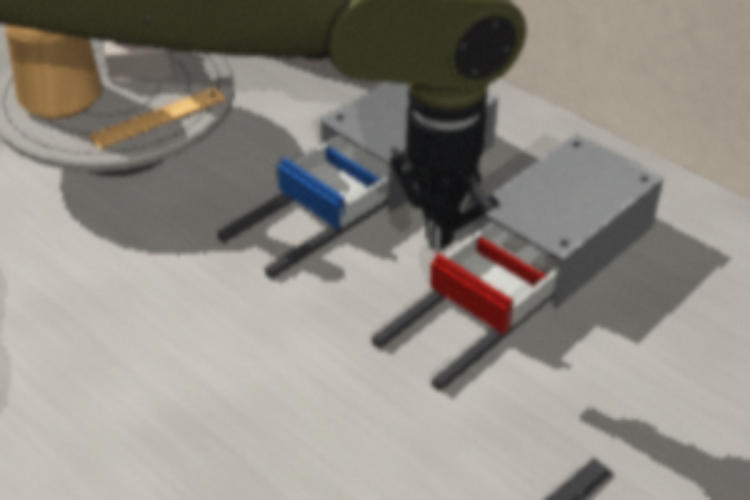

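The blue tray is home: its lip's inner face is at about x 0.645, 70 mm before the mouth. The red lip's inner face is at about x 0.642 and its divider at about x 0.708. I'll enter the bay at x of about 0.674, y -0.16.

```bash
python3 -m jog '0 -0.03 0 0 0; 0 -0.03 0 0 0; 0 -0.03 0 0 0; 0 -0.007 0 0 0; 0 0 0 0 0; 0 0 0 0 0'; python3 -m jog '0 0 0 0.03 0; 0 0 0 0.03 0; 0 0 0 0.02 0; 0 0 0 0.01 0; 0 0 0 0.01 0; 0 0 0 0.01 0; 0 0 0 0 0; 0 0 0 0 0'
python3 - <<'E'
from h import *
c=capture("side")
cv2.imwrite("pics/side3.png",cv2.resize(c["color"][140:260,310:490],None,fx=4,fy=4))
E
```

```text
clock: 6.85
tool_pos: [0.6729, -0.1594, 0.148]
tool_rot: [3.141, -0.001, 3.117]
contact_force: [0.3, 0.3, -0.4]
finger_gap: -0.0
clock: 7.65
tool_pos: [0.6739, -0.1605, 0.0389]
tool_rot: [-3.141, 0.001, 3.116]
contact_force: [-0.1, 0.0, -0.2]
finger_gap: 0.002
```

View pics/side3.png

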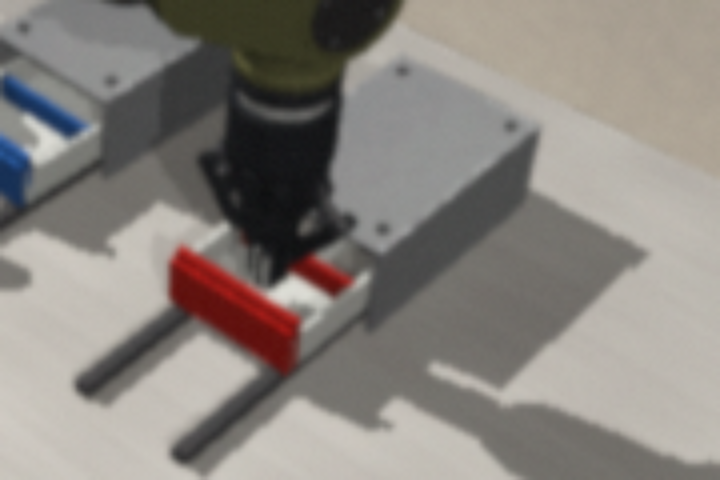

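The fingers are inside the red bay (crop px 265,265) behind the lip and touch nothing. Next I draw the tray out.

```bash
python3 -m jog '0 0.01 0 0 0; 0 0.006 0 0 0; 0 0.006 0 0 0; 0 0.006 0 0 0; 0 0.008 0 0 0; 0 0.008 0 0 0; 0 0.008 0 0 0; 0 0.008 0 0 0'; python3 -m jog '0 0.008 0 0 0; 0 0.008 0 0 0; 0 0.008 0 0 0; 0 0.008 0 0 0; 0 0.008 0 0 0; 0 0.006 0 0 0; 0 0.004 0 0 0; 0 0 0 0 0'
```

```text
clock: 8.5
tool_pos: [0.6133, -0.1594, 0.0389]
tool_rot: [-3.141, 0.001, 3.116]
contact_force: [2.7, -2.1, 0.5]
finger_gap: -0.001
clock: 9.3
tool_pos: [0.5622, -0.1571, 0.0377]
tool_rot: [3.14, -0.002, 3.116]
contact_force: [0.3, -0.1, 0.1]
finger_gap: -0.002
```

```bash
python3 -m jog '0 0.006 0 0 0; 0 0.004 0 0 0; 0 0.002 0 0 0; 0 0 0 0 0'; python3 -m jog '0 0.002 0 0 0; 0 0.002 0 0 0; 0 0 0 0 0'
```

```text
clock: 9.7
tool_pos: [0.5507, -0.157, 0.0379]
tool_rot: [3.141, -0.002, 3.116]
contact_force: [0.6, 0.2, 0.3]
finger_gap: -0.001
clock: 10.0
tool_pos: [0.549, -0.1571, 0.0382]
tool_rot: [3.142, 0.004, 3.116]
contact_force: [8.3, 0.7, -6.5]
finger_gap: -0.0
```

The force rose to 8 N at x 0.549, where the stop was predicted. I'll press slightly, hold, let go, lift and check.

```bash
python3 -m jog '0 0.002 0 0 0; 0 0 0 0 0; 0 0 0 0 0'; python3 -m jog '0 -0.01 0 0 0; 0 -0.008 0 0 0; 0 0 0 0 0; 0 0 0 -0.02 0; 0 0 0 -0.03 0; 0 0 0 -0.04 0; 0 0 0 -0.04 0; 0 0 0 -0.03 0'; python3 -m jog '0 0.03 0 0 0; 0 0.04 0 0 0; 0 0.04 0 0 0; 0 0.04 0 0 0; 0 0 0 0 0; 0 0 0 0 0;0 0 0 0 0'
python3 - <<'E'
from h import *
for n in("side","top"):
  c=capture(n);P=pts(c);m=masks(c["color"]);d=c["depth"]
  cv2.imwrite(f"pics/{n}4.png",c["color"])
  for k in m:
    q=P[m[k]&(d>0)&(P[...,0]<.9)]
    t=q[(q[:,2]>.056)];print(n,k,len(t),np.percentile(t,[5,50,95],axis=0).round(3).tolist())
E
```

```text
clock: 10.3
tool_pos: [0.5491, -0.1571, 0.0383]
tool_rot: [-3.141, 0.01, 3.116]
contact_force: [16.2, 0.1, -12.6]
finger_gap: -0.002
clock: 11.1
tool_pos: [0.5637, -0.158, 0.2013]
tool_rot: [-3.141, 0.002, 3.116]
contact_force: [1.0, -0.2, 0.1]
finger_gap: 0.001
clock: 11.8
tool_pos: [0.4142, -0.1541, 0.1988]
tool_rot: [-3.141, 0.001, 3.116]
contact_force: [-0.1, -0.8, -0.0]
finger_gap: 0.001
side red 116 [[0.527, -0.209, 0.056], [0.532, -0.161, 0.06], [0.538, -0.111, 0.062]]Traceback (most recent call last):
  File "<stdin>", line 7, in <module>
    return _quantile_unchecked(
        a, q, axis, out, overwrite_input, method, keepdims, weights)
    return _ureduce(a,
                    func=_quantile_ureduce_func,
    ...<5 lines>...
                    overwrite_input=overwrite_input,
                    method=method)
    r = func(a, **kwargs)
    result = _quantile(arr,
                       quantiles=q,
    ...<2 lines>...
                       out=out,
                       weights=wgt)
    slices_having_nans = np.isnan(arr[-1, ...])
                                  ~~~^^^^^^^^^
IndexError: index -1 is out of bounds for axis 0 with size 0
```

View pics/side4.png

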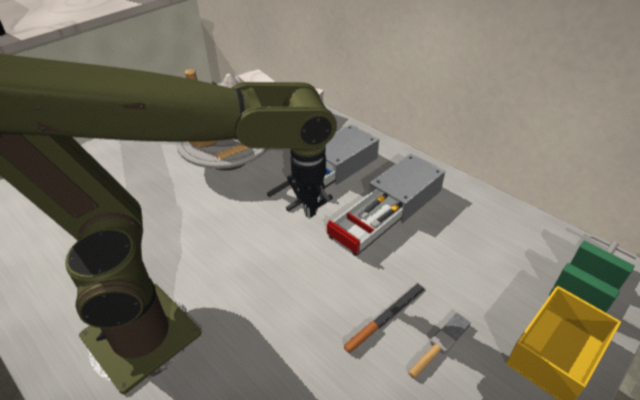

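The red tray is out with its chisels lying in it (px 365,225), and the arm is clear above. The arm hides the blue tray in this view, so I'll check it from the top camera, along with the other objects.

```bash
python3 - <<'E'
from h import *
c=capture("top");P=pts(c);m=masks(c["color"]);d=c["depth"]
cv2.imwrite("pics/top4.png",c["color"])
for k in m:
    q=P[m[k]&(d>0)&(P[...,0]<.9)]
    t=q[(q[:,2]>.053)];print(k,len(q),len(t),len(t) and np.percentile(t,[5,50,95],axis=0).round(3).tolist())
E
```

```text
red 270 146 [[0.525, -0.207, 0.054], [0.531, -0.157, 0.059], [0.535, -0.112, 0.067]]
blue 281 145 [[0.631, 0.05, 0.054], [0.637, 0.095, 0.059], [0.642, 0.146, 0.067]]
```

View pics/top4.png

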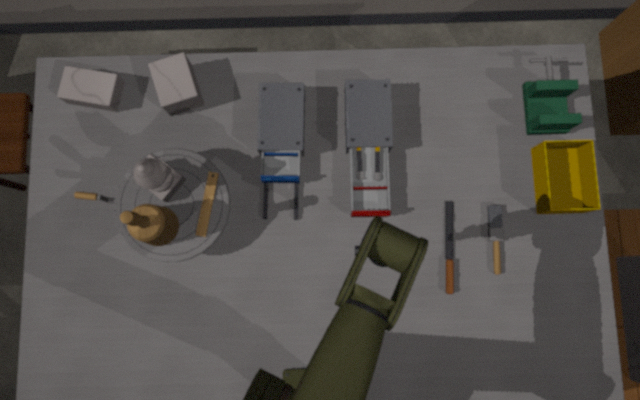

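The top view shows blue home (px 281,180) and red fully out (px 370,212). The finial, mallet, straightedge, rasp and brush are where they started. I'm handing in.

```bash
python3 -c "
from bench import *
finish_job()"
```

```text
the job is handed in; nothing more can be done
```

The job is handed in after about 12 s of robot time: the empty blue tray is home, and the chisel tray is drawn out to its stop. The system gave no verdict, so this rests on my own checks.

- **Empty tray:** I pushed it with the shut fingertips until the force rose to about 13 N at the predicted home position. In the last top view its lip is about where a home tray should have it.
- **Chisel tray:** I lowered the shut fingers into the bay behind the red lip and drew it out until the force rose to about 16 N at the stop. The cameras put the lip's inner face about 110 mm out from home, which matches the full travel.
- **Everything else:** The other things on the banker look unmoved between the first and last top views, and the chisels lie in their tray. The arm stands clear of everything, with almost no force reading on it.
- **Failed check:** The last side-camera measurement of the blue tray failed because the arm hid it, so I checked it from the top camera instead. Where both cameras saw the same lip, their positions differed by 1 to 3 mm.

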